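Hold the letter opener's flap at the inspection angle

TASK

The letter opener on the sorting desk has jammed: with its blue flap still shut, press the green spring pedal fully down to its stop and keep it there for a moment to free the rollers, then let it come back up. Then lift the blue flap by its yellow bar until it is in line with the red pointer at its side, to within 5 degrees, and finish while still holding it there, because it falls shut on its own. Do not move the pointer, and leave everything else where it stands.

Things in the scene. Friction and masses are not known exactly. Their poses are not given: they have to be found in the camera images.
- machine: Desktop letter opener, a fixed grey box 100 mm high. Origin on the desk; x to its rear (away from the robot), y to its left, z up. Spans x -105 (front face) to +160, y -130 to +130 mm. At its right side (y -130 to -134) a white angle disc of radius 90 mm is centred on the flap's hinge line.
- flap: Blue steel flap over the machine, 185 long, 246 wide, 6 mm thick, about 0.75 kg. Origin on the hinge line, (80, 0, 105) mm in the machine's frame; y along the hinge; -x runs along the plate to the free edge. Shut: level, axes as the machine's. Opening turns it about +y, front edge up, at most 1.3 rad. No spring, almost no friction: falls shut when let go.
- flap_bar (a point): Middle of the yellow round handle bar, 12 mm diameter, 118 mm long along the flap's y, at (-235, 0, 0) mm in the flap's frame, 50 mm beyond the free edge; 105 mm above the desk when shut. Two stems 8 mm wide at y = +-55 mm join it to the flap; the 100 mm between them is free. The bar can turn between gripping fingers.
- pointer: Red pointer, a flat arm 200 mm long, 10 high, 5 thick, at the machine's right side. Origin on the flap's hinge line, (80, -141, 105) mm in the machine's frame; -x runs along the arm to the tip. It stands raised about +y by 0.45 to 0.95 rad, different each time; the flap is in line when its x axis has the same direction. It stays put unless knocked.
- pointer_tip (a point): The tip of the red pointer, 200 mm from the hinge line.
- pedal_base: Dark steel foot of the pedal, fixed to the desk, left or right of the machine, 150 mm (x) by 100 mm (y), plate 16 mm high. Origin at the centre of its underside, on the desk; x points from the pedal's free end to its hinge. Hinge line along y at (60, 0, 36) mm, between two cheeks 48 mm high.
- pedal_pad (a point): Point to press, on the top of the green pedal plate's black rubber pad (75 by 70 mm), 95 mm from the hinge line towards the free end. The plate is 123 mm long, 80 mm wide, 8 mm thick and at rest slopes up 0.22 rad towards its free end; this point is then about 64 mm above the desk, and 44 mm at the stop.
- pedal (a joint): Angle of the pedal in rad: 0 at rest (free end up), 0.22 pressed down to its stop, where the plate is level. A spring pushes it up: about 3 N at the pad at rest, 8 N at the stop.
- parcel: Small brown carton, 110 x 80 x 50 mm, lying in a yellow open tray (220 x 160 x 60 mm, fixed) on the other side of the machine from the pedal. Origin at the centre of its underside. Leave alone.
- tape: Orange roll of tape, 60 mm across, 25 mm high, on the deck at the machine's rear. Origin at the centre of its underside. Leave alone.
- stamp: Wooden hand stamp, 40 mm across, 80 mm high, standing on the desk at the front right. Origin at the centre of its underside. Leave alone.
- glue: White glue bottle with red cap, 36 mm across, 90 mm high, standing at the front left. Origin at the centre of its underside. Leave alone.
- mug: White mug, 80 mm across, 90 mm high, at the back left. Origin at the centre of its underside. Leave alone.
- jar: Glass jar with green lid, 70 mm across, 100 mm high, at the back right. Origin at the centre of its underside. Leave alone.
Mind the look-alikes: they are no part of the job. There is more than one size of the pedal_base; the job needs the larger.

How it is judged:
By the outcome, as a careful person would: the job done as asked, in the order asked, and still so for the second after the job is handed in, while the arm keeps its last pose, push and grip.
It also fails if it takes over 64 s, if anything falls off the work surface, if the arm or the gripper's body presses on something with over 40 N, if the wrist force passes 120 N, or if a joint passes its speed limit or range.

ROBOT

A 6-joint arm with a two-finger parallel gripper is mounted at the origin on the work surface. World frame = base frame: x ahead of the robot, y to its left, z up, the work surface at z = 0. Lengths are in m, angles in rad, forces in N, time in s.
With the tool pointing down it reaches from about 0.35 to 0.85 m from the base axis. Payload 8.1 kg.
Tool frame: the origin (TCP) lies at the very end of the fingers, on their centre line; the grasp point (between the pads) lies arm.tcp_to_grasp behind it (arm.tcp_to_grasp is the distance from the TCP to the grasp point, in m); z points along the fingers, y is the line along which they close (so a half turn about z gives the same grasp; the last joint's range is limited). The gripper opens to 93 mm and grips with 3 to 60 N. Pads are 15 mm wide; open, the fingers measure 128 mm over their backs; the gripper's body (75 mm by 188 mm) begins 65 mm behind the grasp point.
Start: joints at [-1.312, 0.13, 1.488, -0, 1.523, -0.085], TCP at [0.202, -0.565, 0.189] pointing down, gripper open.
Joint ranges: [-2.96, 2.96], [-0.89, 2.26], [0.02, 2.5], [-1.34, 4.48], [0, 2.73], [-2.66, 2.66]. Speed limits (rad/s): [2.39, 2.39, 2.79, 3.14, 3.14, 3.14].

INTERFACE

Orientations are given as a unit quaternion [x, y, z, w].
In Python, from bench import arm gives the robot as it stands. The module is installed in compiled form; this text tells all that it offers.
- The arm moves only by the tool apply_moves, never from a script. Its argument "commands" is a list of rows, each a list of 2 entries, a list of its own where there are three numbers: the shift along the tool's x, y, z in units of 2 cm (1.0 is 2 cm), then the turn, a rotation vector about the tool's x, y, z in units of 6 degrees (1.0 is 6 degrees). A call has 1 to 12 rows; each row shifts and turns the commanded pose from where the row before left it, along the tool's axes as they then stand; what a row does not reach is not made up. A row lasts 1/10 s, in which the tool goes at most 50 mm and 8.59 degrees, less where a joint would pass 70% of its speed; a pose out of reach is approached as far as the arm can. A call with a number of a shift or a turn outside -1 to 1 is refused whole. A call with a gripper value outside its range is refused whole. "gripper" is the opening, from 0 (shut) to 1 (fully open), set as the call begins (left out, the last holds). The fingers move at their own pace and stop on an object; "squeeze" is the grip in N (left out, the last holds). Time passes only in rows, so rows that do not move let the fingers close. It gives the time, the measured TCP pose, the force, the opening and the grip force at its end, in the units of the state.
- arm.read_state(): the state, without advancing time (a new reading comes with each control period).
- arm.snapshot(name): name is "scene" or "top" or "wrist"; returns a dict with "image" (420x560x3 uint8, red, green, blue), "camera_matrix" (3x3 intrinsics, pixels), "position" and "orientation" of the camera in the world. Camera axes: x right, y up, looking along -z (the intrinsics and any distortion apply to the point x, -y, -z); pixel columns grow to the right and rows downward; lengths in m; the calibration is good to about 2 mm. A picture is of the moment at which its call begins. There is no depth.
- arm.job_done(): hands the job in; it is judged then, once.
Trained networks look in a picture, given as the dict that the camera call returned (one of the last four; its "shot" number tells which), for a name from the list of things; names that differ only in an ending like _2 or _b are one class to them, and where a whole thing is asked for, a point or a joint stands for the part that bears it (a point fixed in the world has none). Each returns a list of dicts, best first, with "p" (0 to 1); they miss things now and then, are a little off and sometimes report something else, mostly with a low value. They report only what shows in the picture. A call takes as long as a camera call. They do not tell look-alikes from the thing itself.
- arm.search_frame(picture, target): "extent" ([left, top, width, height] as shares, 0 to 1, of the picture: columns of its width, rows of its height, round what is visible of it).
- arm.cut_out(picture, target): "region" (420x560 bool, what is visible of it) and "extent" ([left, top, width, height] as shares, 0 to 1, of the picture: columns of its width, rows of its height, round what is visible of it).
- arm.pinpoint(picture, target): "at" ([column, row] as shares, 0 to 1, of the picture: columns of its width, rows of its height: a listed point, or the origin of a listed thing).
The state is a dict: "time": time; "joints": joint angles; "joint_vel": joint speeds; "tau": joint torques, N m; "eef_pos": TCP position; "tool_rot": TCP orientation; "wrist_force": force on the tool from outside, world axes, zero at the start; "torque": the same for the moment, N m; "width": opening from 0.0 (shut) to 1.0 (fully open); "gripper_force": force on a finger pad.
Only numpy, scipy, OpenCV 4.12 (cv2) and the standard library are available. Lean on these libraries where they do the work, as an engineer would, in place of code of your own. Each camera call takes 0.05 s, during which the arm holds its last target. There are 200 camera calls.

## Working session

There is one attempt and no reset: what is moved stays moved. The work goes in short steps, Python scripts to look and compute and a tool call to move; the robot and the scene stay as the last step left them, time stands still between calls to the robot, and variables do not carry over. Pictures are saved under pics/ and viewed, at most 10 in all, crops included, and the job is handed in when it is done.

Besides the shell and the picture viewer there is one more tool, called after "Request:" as a command line: name --argument value ..., lists and objects as JSON in quotes. apply_moves: Moves the arm, as the interface text tells. Shifts and turns lie within -1 to 1; 1 stands for 2 cm of shift or 6 degrees of turn. Its arguments: {"type":"object","properties":{"commands":{"type":"array","items":{"type":"array"}},"gripper":{"type":"number"},"squeeze":{"type":"number"}},"required":["commands"]}

```bash
mkdir -p pics; cat > h.py <<'E'
import numpy as np, cv2
from bench import arm
from scipy.spatial.transform import Rotation as R
def ray(s,at):
    K=s["camera_matrix"];u,v=at[0]*560,at[1]*420
    d=np.array([(u-K[0][2])/K[0][0],-(v-K[1][2])/K[1][1],-1.])
    d=R.from_quat(s["orientation"]).apply(d);return np.array(s["position"]),d/np.linalg.norm(d)
def onz(s,at,z):
    o,d=ray(s,at);return o+d*(z-o[2])/d[2]
def proj(s,P):
    K=s["camera_matrix"];p=R.from_quat(s["orientation"]).inv().apply(np.atleast_2d(P)-np.array(s["position"]))
    return np.c_[K[0][0]*p[:,0]/-p[:,2]+K[0][2],K[1][1]*-p[:,1]/-p[:,2]+K[1][2]]
def tri(rays):
    A=0;b=0
    for o,d in rays:
        M=np.eye(3)-np.outer(d,d);A=A+M;b=b+M@o
    return np.linalg.solve(A,b)
def save(s,n): cv2.imwrite("pics/"+n,cv2.cvtColor(np.ascontiguousarray(s["image"]),cv2.COLOR_RGB2BGR))
E
cat > a.py <<'E'
from h import *
np.set_printoptions(precision=4,suppress=True)
print(arm.tcp_to_grasp, arm.read_state())
for n in("scene","top"):
    s=arm.snapshot(n);save(s,n+"0.png");print(n,s.keys(),s["position"],s["orientation"],s["camera_matrix"])
    for t in("machine","flap","flap_bar","pointer","pointer_tip","pedal_base","pedal_pad","parcel","stamp","glue"):
        for r in arm.pinpoint(s,t)[:3]: 
            if r["p"]>.15: print(t,round(r["p"],2),np.array(r["at"])*[560,420],onz(s,r["at"],{"flap_bar":.105,"flap":.105,"pedal_pad":.064}.get(t,0)))
E
python3 a.py
```

```text
0.0188 {'time': 0.0, 'joints': array([-1.3124,  0.1312,  1.4893,  0.    ,  1.523 , -0.0854]), 'joint_vel': array([-0.0016,  0.0012, -0.0007,  0.0005, -0.0013,  0.0002]), 'tau': array([ -0.0025, -55.9858, -49.1749,   0.0764,   0.0355,  -0.0001]), 'eef_pos': array([ 0.2021, -0.5643,  0.1883]), 'tool_rot': array([ 0.9853,  0.171 , -0.0001, -0.0009]), 'wrist_force': array([-0.5948,  0.0816, -0.0254]), 'torque': array([ 0.0017, -0.0043,  0.0283]), 'gripper_force': 0.0, 'width': 1.0004626191138268}
scene dict_keys(['image', 'camera_matrix', 'position', 'orientation', 'shot']) [ 1.1613 -0.3265  0.8464] [0.3108 0.1891 0.4611 0.8094] [[446.8245   0.     288.5037]
 [  0.     446.8245 214.981 ]
 [  0.       0.       1.    ]]
machine 0.56 [304.08  253.512] [ 0.6063  0.0208 -0.    ]
flap 0.77 [321.72 252.21] [0.6913 0.0111 0.105 ]
flap_bar 0.92 [270.984 187.194] [0.4637 0.0147 0.105 ]
flap_bar 0.16 [302.792 252.798] [ 0.6721 -0.0236  0.105 ]
pointer 0.57 [266.728 278.502] [ 0.6235 -0.0897  0.    ]
pointer_tip 0.95 [222.096 190.596] [ 0.3071 -0.0573 -0.    ]
pedal_base 0.92 [386.4   172.914] [0.48
[... 588 characters left out ...]
32] [[420.836    0.     276.045 ]
 [  0.     420.836  212.3451]
 [  0.       0.       1.    ]]
machine 0.7 [273.784 203.616] [0.618  0.0203 0.    ]
flap 0.96 [272.384 162.288] [0.6935 0.0191 0.105 ]
pointer_tip 0.55 [343.392 231.504] [ 0.5418 -0.1502  0.    ]
pedal_base 0.97 [157.976 336.42 ] [0.3033 0.3059 0.    ]
pedal_base 0.69 [131.208 264.18 ] [0.4771 0.376  0.    ]
pedal_pad 0.91 [154.672 350.91 ] [0.2785 0.294  0.064 ]
pedal_pad 0.79 [122.08 276.99] [0.4438 0.3732 0.064 ]
parcel 0.69 [434.504 268.506] [ 0.4442 -0.3658  0.    ]
stamp 0.81 [361.816 288.288] [ 0.4021 -0.1866  0.    ]
stamp 0.42 [402.584 164.388] [ 0.7092 -0.3106  0.    ]
glue 0.78 [199.416 295.218] [0.3971 0.2071 0.    ]
```

View pics/scene0.png

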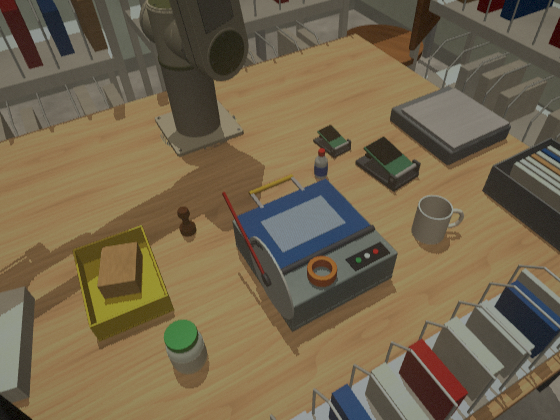

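View pics/top0.png

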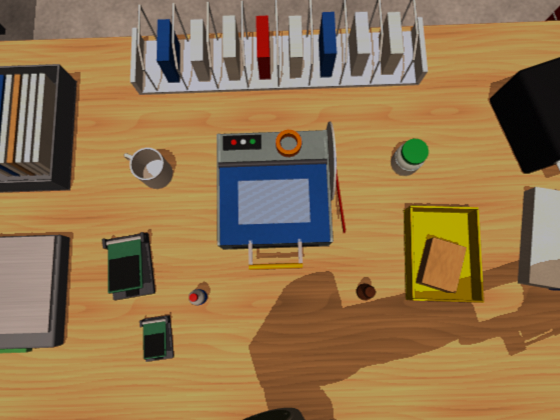

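The larger pedal is the one at left-back (top view, about 128,265). The flap's yellow bar is at about (275,266) and the red pointer is on the right at (341,205). Next I measure the machine's yaw, the pointer angle and the pad position.

```bash
cat > b.py <<'E'
from h import *
np.set_printoptions(precision=4,suppress=True)
S={n:arm.snapshot(n) for n in("scene","top")}
def pick(s,t,near=None,z=0):
    r=[x for x in arm.pinpoint(s,t) if x["p"]>.3]
    if near is not None: r.sort(key=lambda x:np.linalg.norm(onz(s,x["at"],z)[:2]-near))
    return r[0]["at"] if r else None
for t,n,z in(("pointer_tip",None,0),("pedal_pad",(.443,.372),.064),("pedal_base",(.48,.372),0),("flap",None,.105)):
    rs=[ray(s,a) for s in S.values() if (a:=pick(s,t,n,z)) is not None]
    if len(rs)>1: print(t,tri(rs))
s=S["top"]; hsv=cv2.cvtColor(np.ascontiguousarray(s["image"]),cv2.COLOR_RGB2HSV)
def quad(m,z):
    c=max(cv2.findContours(m.astype(np.uint8),0,1)[0],key=cv2.contourArea)[:,0]+.5
    p=np.array([onz(s,q/[560,420],z)[:2] for q in c],np.float32)
    return cv2.minAreaRect(p)
blue=cv2.inRange(hsv,(105,120,50),(125,255,255)); blue[:140]=0;blue[270:]=0;blue[:,:200]=0;blue[:,350:]=0
print("flap",quad(blue,.108))
yel=cv2.inRange(hsv,(20,130,90),(32,255,255)); m=np.zeros_like(yel); m[258:275,240:310]=yel[258:275,240:310]
print("bar",quad(m,.109))
for r in arm.cut_out(s,"pedal_base"): print("pedal",round(r["p"],2),r["extent"],quad(r["region"],.03))
E
python3 b.py
```

```text
pointer_tip [ 0.5192 -0.1232  0.203 ]
pedal_pad [0.4379 0.3736 0.0556]
pedal_base [ 0.4763  0.3796 -0.0131]
flap [0.6924 0.0124 0.1049]
flap ((0.5948235988616943, 0.018486522138118744), (0.1796986162662506, 0.24424561858177185), 0.11878543347120285)
bar ((0.4548192024230957, 0.01872166246175766), (0.010152488946914673, 0.1185266450047493), 0.16471363604068756)
pedal 0.79 [0.1837, 0.5495, 0.0945, 0.1617] ((0.4692661762237549, 0.36955997347831726), (0.14927949011325836, 0.1135757640004158), 7.772314071655273)
pedal 0.71 [0.2491, 0.7481, 0.063, 0.114] ((0.3005666136741638, 0.2985081970691681), (0.09824278205633163, 0.0729488804936409), 6.267581939697266)
pedal 0.38 [0.7395, 0.5717, 0.0943, 0.1257] ((0.45004868507385254, -0.3722228407859802), (0.09615806490182877, 0.11870485544204712), 72.12045288085938)
```

Request:
apply_moves --commands '[[[0,0,-0.5],[0,0,-1]],[[0,0,-0.5],[0,0,-1]],[[0,0,-0.5],[0,0,-1]],[[0,0,-0.5],[0,0,-1]],[[0,0,-0.5],[0,0,-1]],[[0,0,-0.5],[0,0,-1]],[[0,0,-0.5],[0,0,-1]],[[0,0,-0.5],[0,0,-1]],[[0,0,-0.5],[0,0,-1]],[[0,0,-0.5],[0,0,-1]],[[0,0,0],[0,0,-1]],[[0,0,0],[0,0,-0.72]]]' --gripper 0

```text
time: 2.85
eef_pos: [0.2023, -0.5652, 0.29]
tool_rot: [0.706, 0.709, -0.0, 0.0]
wrist_force: [-1.0, 0.6, 0.4]
width: 0.025
gripper_force: 0.0
```

Request:
apply_moves --commands '[[[1,0.8,0],[0,0,0]],[[1,0.8,0],[0,0,0]],[[1,0.8,0],[0,0,0]],[[1,0.8,0],[0,0,0]],[[1,0.8,0],[0,0,0]],[[1,0.8,0],[0,0,0]],[[1,0.8,0],[0,0,0]],[[1,0.8,0],[0,0,0]],[[1,0.8,0],[0,0,0]],[[1,0.8,0],[0,0,0]],[[1,0.8,0],[0,0,0]],[[1,0.8,0],[0,0,0]]]'

```text
time: 4.05
eef_pos: [0.3947, -0.324, 0.2895]
tool_rot: [0.707, 0.707, 0.0, 0.0]
wrist_force: [-0.1, -0.6, 0.0]
width: 0.002
gripper_force: 0.0
```

Request:
apply_moves --commands '[[[1,0.1,0],[0,0,0]],[[1,0.1,0],[0,0,0]],[[1,0.1,0],[0,0,0]],[[1,0.1,0],[0,0,0]],[[1,0.1,0],[0,0,0]],[[1,0.1,0],[0,0,0]],[[1,0.1,0],[0,0,0]],[[1,0.1,0],[0,0,0]],[[1,0.1,0],[0,0,0]],[[1,0.1,0],[0,0,0]],[[1,0.1,0],[0,0,0]],[[1,0.1,0],[0,0,0]]]'

```text
time: 5.25
eef_pos: [0.4181, -0.084, 0.2895]
tool_rot: [0.707, 0.707, 0.0, 0.0]
wrist_force: [0.4, 1.0, 0.0]
width: 0.004
gripper_force: 0.0
```

Request:
apply_moves --commands '[[[1,0.1,0],[0,0,0]],[[1,0.1,0],[0,0,0]],[[1,0.1,0],[0,0,0]],[[1,0.1,0],[0,0,0]],[[1,0.1,0],[0,0,0]],[[1,0.1,0],[0,0,0]],[[1,0.1,0],[0,0,0]],[[1,0.1,0],[0,0,0]],[[1,0.1,0],[0,0,0]],[[1,0.1,0],[0,0,0]],[[1,0,0],[0,0,0]],[[1,0,0],[0,0,0]]]'

```text
time: 6.45
eef_pos: [0.438, 0.1561, 0.2895]
tool_rot: [0.707, 0.707, 0.0, 0.0]
wrist_force: [-0.8, -0.3, -0.1]
width: 0.006
gripper_force: 0.0
```

Request:
apply_moves --commands '[[[1,0,0],[0,0,0]],[[1,0,0],[0,0,0]],[[1,0,0],[0,0,0]],[[1,0,0],[0,0,0]],[[1,0,0],[0,0,0]],[[1,0,0],[0,0,0]],[[1,0,0],[0,0,0]],[[0,0,0],[0,0,0]]]'

```text
time: 7.25
eef_pos: [0.4376, 0.297, 0.2891]
tool_rot: [0.706, 0.708, -0.0, -0.0]
wrist_force: [0.5, -0.3, 0.2]
width: 0.005
gripper_force: 0.0
```

Request:
apply_moves --commands '[[[1,0,0.5],[0,0,0]],[[1,0,1],[0,0,0]],[[1,0,1],[0,0,0]],[[0.75,0,1],[0,0,0]],[[0,0,1],[0,0,0]],[[0,0,0],[0,0,0]]]'

```text
time: 7.85
eef_pos: [0.4363, 0.3687, 0.1958]
tool_rot: [0.707, 0.707, -0.003, -0.0]
wrist_force: [-0.5, -1.1, 0.2]
width: 0.007
gripper_force: 0.0
```

```bash
cat > c.py <<'E'
from h import *
np.set_printoptions(precision=4,suppress=True)
rs=[]
for n in("wrist","top","scene"):
    s=arm.snapshot(n);
    if n=="wrist": save(s,"w1.png")
    for r in arm.pinpoint(s,"pedal_pad"):
        p=onz(s,r["at"],.064)
        if r["p"]>.2: print(n,round(r["p"],2),p)
print(arm.read_state()["eef_pos"])
E
python3 c.py
```

```text
wrist 0.89 [0.2883 0.3101 0.064 ]
wrist 0.58 [0.4428 0.3726 0.064 ]
top 0.94 [0.4383 0.3731 0.064 ]
top 0.59 [0.2825 0.2976 0.064 ]
scene 0.6 [0.4464 0.3698 0.064 ]
scene 0.56 [0.3059 0.2787 0.064 ]
[0.4389 0.3703 0.2011]
```

View pics/w1.png

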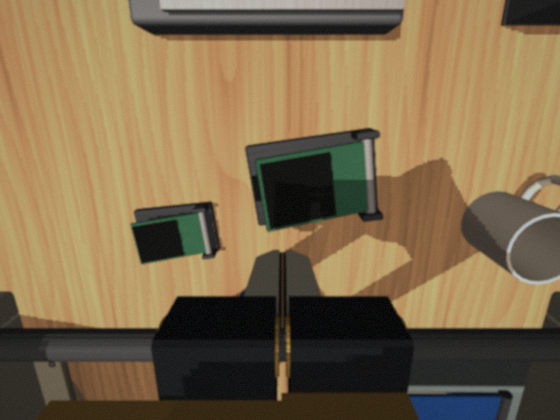

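The wrist view shows the larger pedal's black pad at about (298,190), between the book pile and the gripper. This agrees with (0.441, 0.372).

Request:
apply_moves --commands '[[[0.1,0.1,1],[0,0,0]],[[0,0,1],[0,0,0]],[[0,0,1],[0,0,0]],[[0,0,1],[0,0,0]],[[0,0,1],[0,0,0]],[[0,0,1],[0,0,0]],[[0,0,0.4],[0,0,0]],[[0,0,0.2],[0,0,0]],[[0,0,0.2],[0,0,0]],[[0,0,0.2],[0,0,0]],[[0,0,0],[0,0,0]],[[0,0,0],[0,0,0]]]'

```text
time: 9.35
eef_pos: [0.4402, 0.3724, 0.0598]
tool_rot: [0.707, 0.707, 0.0, 0.0]
wrist_force: [-0.3, 0.7, -0.1]
width: 0.0
gripper_force: 0.0
```

Request:
apply_moves --commands '[[[0,0,0.2],[0,0,0]],[[0,0,0.2],[0,0,0]],[[0,0,0.1],[0,0,0]],[[0,0,0],[0,0,0]],[[0,0,0],[0,0,0]]]'

```text
time: 9.85
eef_pos: [0.4399, 0.3721, 0.0492]
tool_rot: [0.707, 0.707, -0.0, -0.0]
wrist_force: [1.0, 0.4, 1.2]
width: 0.003
gripper_force: 0.0
```

```bash
python3 - <<'E'
from h import *
s=arm.snapshot("scene"); im=cv2.cvtColor(np.ascontiguousarray(s["image"]),cv2.COLOR_RGB2BGR)
cv2.imwrite("pics/s1.png",cv2.resize(im[80:230,300:460],None,fx=4,fy=4,interpolation=2))
st=arm.read_state();print(st["wrist_force"],st["eef_pos"],proj(s,st["eef_pos"]))
E
```

```text
[-0.1787871   0.30102437 -0.4617581 ] [0.43999855 0.37223516 0.04938203] [[380.5295928  150.19590686]]
```

View pics/s1.png

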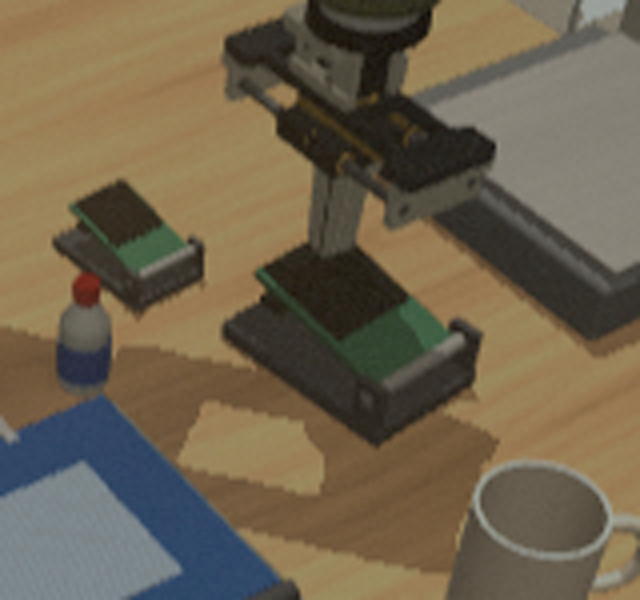

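The fingertips are behind the far-left corner of the pad, so they miss it. I'll lift off and measure the pad from its outline instead.

Request:
apply_moves --commands '[[[0,0,-1],[0,0,0]],[[0,0,-1],[0,0,0]],[[0,0,-1],[0,0,0]],[[0,0,-1],[0,0,0]],[[0,0,-1],[0,0,0]],[[0,0,-1],[0,0,0]],[[0,0,-1],[0,0,0]],[[0,0,0],[0,0,0]],[[0,0,0],[0,0,0]]]'

```text
time: 10.8
eef_pos: [0.4402, 0.3723, 0.1893]
tool_rot: [0.707, 0.707, 0.0, 0.0]
wrist_force: [0.8, -0.1, -0.3]
width: 0.005
gripper_force: 0.0
```

```bash
python3 - <<'E'
from h import *
np.set_printoptions(precision=4,suppress=True)
tiles=[]
st=arm.read_state();print(st["eef_pos"])
for n in("top","scene","wrist"):
    s=arm.snapshot(n); im=cv2.cvtColor(np.ascontiguousarray(s["image"]),cv2.COLOR_RGB2BGR)
    np.savez(n+".npz",**{k:np.array(v) for k,v in s.items()})
    c=proj(s,[.455,.365,.05])[0]; x,y=np.clip((c-50).astype(int),0,[460,320]);print(n,x,y,proj(s,[.44,.372,.064]),proj(s,st["eef_pos"]))
    t=cv2.resize(im[y:y+100,x:x+100],None,fx=2.6,fy=2.6,interpolation=2) if n!="wrist" else cv2.resize(im[100:300,200:400],(260,260))
    tiles.append(t)
    for r in arm.cut_out(s,"pedal_pad"):
        m=r["region"];v,u=np.nonzero(m);print(n,round(r["p"],2),r["extent"],onz(s,((u.mean()+.5)/560,(v.mean()+.5)/420),.05))
cv2.imwrite("pics/t1.png",np.hstack(tiles))
E
```

```text
[0.4402 0.3723 0.1893]
top 77 222 [[122.5162 278.6377]] [[ 98.9044 276.8329]]
top 0.96 [0.1888, 0.5636, 0.0645, 0.1298] [0.4717 0.372  0.05  ]
top 0.61 [0.2575, 0.7607, 0.0441, 0.0921] [0.3021 0.2975 0.05  ]
top 0.49 [0.3898, 0.3767, 0.1964, 0.266] [0.6036 0.0178 0.05  ]
scene 331 103 [[381.1615 146.0692]] [[387.849  107.2314]]
scene 0.85 [0.5682, 0.294, 0.058, 0.0569] [0.3221 0.2928 0.05  ]
scene 0.69 [0.5561, 0.3419, 0.0295, 0.0755] [0.4045 0.1986 0.05  ]
scene 0.64 [0.6512, 0.3205, 0.0887, 0.105] [0.4773 0.3733 0.05  ]
wrist 247 148 [[283.1038 195.8328]] [[283.5306 244.6428]]
wrist 0.89 [0.2234, 0.5262, 0.1455, 0.11] [0.3092 0.3124 0.05  ]
```

View pics/t1.png

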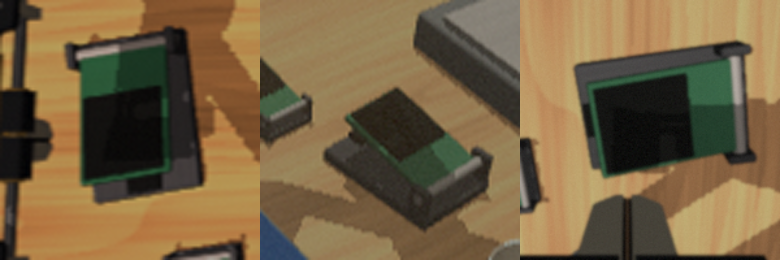

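```bash
python3 - <<'E'
from h import *
np.set_printoptions(precision=4,suppress=True)
S={n:{k:v for k,v in np.load(n+".npz").items()} for n in("top","scene","wrist")}
def c(n,px): return ray(S[n],np.array(px)/[560,420])
T=lambda x,y:(77+x/2.6,222+y/2.6); C=lambda x,y:(331+(x-260)/2.6,103+y/2.6); W=lambda x,y:(200+(x-520)/1.3,100+y/1.3)
pts={"free-left":((82,185),(397,90),(590,85)),"free-right":((170,172),(347,118),(605,175)),"rear-left":((82,100),(443,122),(688,74)),"rear-right":((167,90),(402,160),(692,160))}
for k,(t,s,w) in pts.items():
    r=[c("top",T(*t)),c("scene",C(*s)),c("wrist",W(*w))]
    print(k,tri(r),"TS",tri(r[:2]),"TW",tri(r[::2]),"SW",tri(r[1:]))
E
```

```text
free-left [0.4098 0.4039 0.0609] TS [0.4085 0.4059 0.0584] TW [0.4093 0.4033 0.0625] SW [0.411  0.4034 0.0616]
free-right [0.4196 0.3281 0.0602] TS [0.4182 0.3294 0.0581] TW [0.419  0.3271 0.0585] SW [0.4214 0.3286 0.0618]
rear-left [0.4835 0.4091 0.0628] TS [0.4829 0.4064 0.0652] TW [0.4852 0.4104 0.0545] SW [0.4837 0.4102 0.0639]
rear-right [0.494  0.3389 0.0511] TS [0.4934 0.3406 0.0486] TW [0.4928 0.3362 0.0471] SW [0.496  0.3408 0.0537]
```

Request:
apply_moves --commands '[[[-0.1,0.55,1],[0,0,0]],[[0,0,1],[0,0,0]],[[0,0,1],[0,0,0]],[[0,0,1],[0,0,0]],[[0,0,1],[0,0,0]],[[0,0,1],[0,0,0]],[[0,0,0.5],[0,0,0]],[[0,0,0.25],[0,0,0]],[[0,0,0.25],[0,0,0]],[[0,0,0],[0,0,0]],[[0,0,0],[0,0,0]]]'

```text
time: 12.2
eef_pos: [0.4514, 0.3705, 0.0501]
tool_rot: [0.707, 0.707, 0.001, 0.0]
wrist_force: [-0.1, -0.2, -0.3]
width: 0.002
gripper_force: 0.0
```

```bash
python3 - <<'E'
from h import *
st=arm.read_state();print(st["wrist_force"],st["eef_pos"],st["tau"])
ts=[]
for n,(x,y) in(("scene",(331,103)),("wrist",(230,180)),("top",(77,222))):
    s=arm.snapshot(n); im=cv2.cvtColor(np.ascontiguousarray(s["image"]),cv2.COLOR_RGB2BGR)
    t=im[y:y+100,x:x+100]; t=(255*(t/255.)**.5).astype(np.uint8)
    ts.append(cv2.resize(t,None,fx=2.6,fy=2.6,interpolation=2)); print(n,proj(s,st["eef_pos"]))
cv2.imwrite("pics/t2.png",np.hstack(ts))
E
```

```text
[-0.10063944 -0.19208238 -0.31818681] [0.4514359  0.37052551 0.05013853] [-5.43857659e-04 -5.51503050e+01 -4.51912093e+01  6.86555891e-02
 -3.82732123e-02 -3.59029655e-04]
scene [[382.6606933 152.4336821]]
wrist [[281.90967099 244.53159552]]
top [[125.55476526 273.8308006 ]]
```

View pics/t2.png

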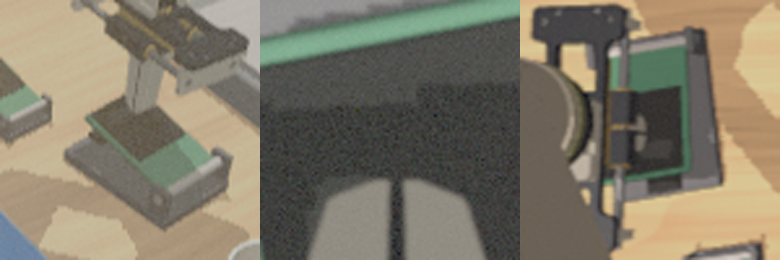

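The tips appear to end about 15–20 mm above the reported TCP, just over the pad. I'll keep going down and watch the force.

Request:
apply_moves --commands '[[[0,0,0.15],[0,0,0]],[[0,0,0.15],[0,0,0]],[[0,0,0.1],[0,0,0]],[[0,0,0],[0,0,0]],[[0,0,0],[0,0,0]]]'

```text
time: 12.85
eef_pos: [0.4508, 0.3701, 0.0411]
tool_rot: [0.707, 0.707, -0.0, -0.0]
wrist_force: [0.4, -0.7, 0.1]
width: 0.005
gripper_force: 0.0
```

Request:
apply_moves --commands '[[[0,0,0.15],[0,0,0]],[[0,0,0.1],[0,0,0]],[[0,0,0],[0,0,0]],[[0,0,0],[0,0,0]]]'

```text
time: 13.25
eef_pos: [0.4509, 0.3702, 0.0362]
tool_rot: [0.707, 0.707, -0.0, -0.0]
wrist_force: [0.0, -0.3, -0.6]
width: 0.005
gripper_force: 0.0
```

```bash
python3 - <<'E'
from h import *
st=arm.read_state();print(st["wrist_force"],st["eef_pos"],st["tau"])
ts=[]
for n,(x,y) in(("scene",(345,115)),("wrist",(200,170)),("top",(77,222))):
    s=arm.snapshot(n); im=cv2.cvtColor(np.ascontiguousarray(s["image"]),cv2.COLOR_RGB2BGR)
    w=70 if n=="scene" else 100
    t=im[y:y+w,x:x+w]; t=(255*(t/255.)**.5).astype(np.uint8)
    ts.append(cv2.resize(t,(260,260),interpolation=2)); print(n,proj(s,st["eef_pos"]))
cv2.imwrite("pics/t3.png",np.hstack(ts))
E
```

```text
[ 0.04237477 -0.28999138 -0.59767279] [0.45087044 0.37016246 0.03620271] [ 2.87280700e-04 -5.58555400e+01 -4.50202775e+01  6.89765601e-02
 -3.40338412e-02 -1.00845018e-04]
scene [[381.75263494 156.26723674]]
wrist [[281.93632307 244.4906018 ]]
top [[127.86601472 274.29349432]]
```

View pics/t3.png

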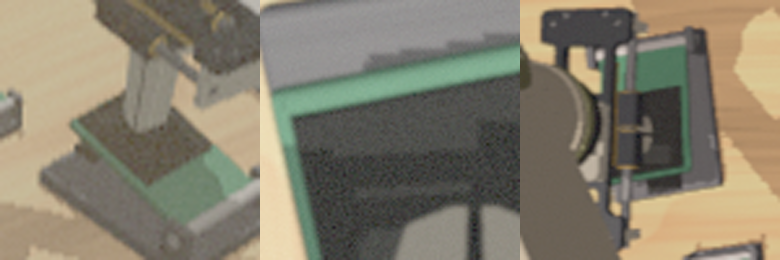

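The pedal still hasn't moved and there's no contact, so I'll keep going down in small steps.

Request:
apply_moves --commands '[[[0,0,0.1],[0,0,0]],[[0,0,0.1],[0,0,0]],[[0,0,0.1],[0,0,0]],[[0,0,0],[0,0,0]],[[0,0,0],[0,0,0]]]'

```text
time: 13.9
eef_pos: [0.451, 0.3704, 0.0306]
tool_rot: [0.707, 0.707, 0.0, -0.0]
wrist_force: [-2.0, 0.4, 5.0]
width: 0.008
gripper_force: 2.3
```

Contact, at 5 N. Now I press until the force rises steeply.

Request:
apply_moves --commands '[[[0,0,0.15],[0,0,0]],[[0,0,0.15],[0,0,0]],[[0,0,0.15],[0,0,0]],[[0,0,0],[0,0,0]],[[0,0,0],[0,0,0]]]'

```text
time: 14.4
eef_pos: [0.4506, 0.3705, 0.0218]
tool_rot: [0.707, 0.707, -0.0, -0.0]
wrist_force: [-4.6, -0.7, 7.7]
width: 0.004
gripper_force: 3.7
```

Request:
apply_moves --commands '[[[0,0,0.1],[0,0,0]],[[0,0,0.1],[0,0,0]],[[0,0,0.1],[0,0,0]],[[0,0,0],[0,0,0]],[[0,0,0],[0,0,0]]]'

```text
time: 14.9
eef_pos: [0.4501, 0.3704, 0.0158]
tool_rot: [0.707, 0.707, -0.001, -0.001]
wrist_force: [-7.6, -1.6, 9.1]
width: 0.003
gripper_force: 4.9
```

Request:
apply_moves --commands '[[[0,0,0.1],[0,0,0]],[[0,0,0.1],[0,0,0]],[[0,0,0],[0,0,0]],[[0,0,0],[0,0,0]]]'

```text
time: 15.3
eef_pos: [0.4502, 0.3706, 0.0144]
tool_rot: [0.707, 0.707, -0.0, -0.001]
wrist_force: [-17.0, -7.7, 31.5]
width: 0.004
gripper_force: 15.6
```

At the stop: the force jumped to 31 N. I'll ease off slightly and hold for about 1 s, then take a scene picture.

Request:
apply_moves --commands '[[[0,0,-0.03],[0,0,0]],[[0,0,0],[0,0,0]],[[0,0,0],[0,0,0]],[[0,0,0],[0,0,0]],[[0,0,0],[0,0,0]],[[0,0,0],[0,0,0]],[[0,0,0],[0,0,0]],[[0,0,0],[0,0,0]],[[0,0,0],[0,0,0]],[[0,0,0],[0,0,0]]]'

```text
time: 16.3
eef_pos: [0.4502, 0.3706, 0.0145]
tool_rot: [0.707, 0.707, -0.0, -0.001]
wrist_force: [-14.5, -6.4, 27.1]
width: 0.003
gripper_force: 13.5
```

```bash
python3 - <<'E'
from h import *
st=arm.read_state();print(st["wrist_force"],st["eef_pos"])
ts=[]
for n,(x,y) in(("scene",(345,115)),("wrist",(200,170)),("top",(77,222))):
    s=arm.snapshot(n); im=cv2.cvtColor(np.ascontiguousarray(s["image"]),cv2.COLOR_RGB2BGR)
    w=70 if n=="scene" else 100
    t=im[y:y+w,x:x+w]; t=(255*(t/255.)**.5).astype(np.uint8)
    ts.append(cv2.resize(t,(260,260),interpolation=2))
cv2.imwrite("pics/t4.png",np.hstack(ts))
E
```

```text
[-14.52050716  -6.43433403  27.05967775] [0.45015448 0.37055156 0.01449487]
```

View pics/t4.png

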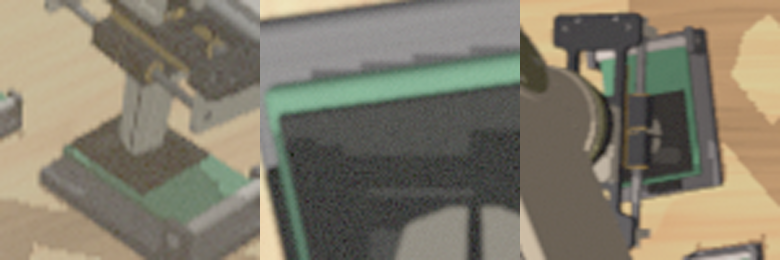

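The plate is level at the stop, and I've held it for over 1 s. Now I release it and move over to the bar.

Request:
apply_moves --commands '[[[0,0,-0.3],[0,0,0]],[[0,0,-0.5],[0,0,0]],[[0,0,-0.7],[0,0,0]],[[0,0,-1],[0,0,0]],[[0,0,-1],[0,0,0]],[[0,0,-1],[0,0,0]],[[0,0,-1],[0,0,0]],[[0,0,-1],[0,0,0]],[[0,0,-1],[0,0,0]],[[-0.6,0,-0.5],[0,0,0]],[[-1,0,0],[0,0,0]],[[-1,0,0],[0,0,0]]]'

```text
time: 17.65
eef_pos: [0.4507, 0.3169, 0.1718]
tool_rot: [0.707, 0.707, -0.0, 0.0]
wrist_force: [0.1, -0.1, -0.5]
width: 0.002
gripper_force: 0.0
```

Request:
apply_moves --commands '[[[-1,0,0],[0,0,0]],[[-1,0,0],[0,0,0]],[[-1,0,0],[0,0,0]],[[-1,0,0],[0,0,0]],[[-1,0,0],[0,0,0]],[[-1,0,0],[0,0,0]],[[-1,0,0],[0,0,0]],[[-1,0,0],[0,0,0]],[[-1,0,0],[0,0,0]],[[-1,0,0],[0,0,0]],[[-1,0,0],[0,0,0]],[[-1,0,0],[0,0,0]]]' --gripper 0.4

```text
time: 18.85
eef_pos: [0.4501, 0.0767, 0.1712]
tool_rot: [0.707, 0.707, -0.001, -0.0]
wrist_force: [-0.0, 0.5, -0.7]
width: 0.398
gripper_force: 0.0
```

Request:
apply_moves --commands '[[[-1,0,0],[0,0,0]],[[-1,0,0],[0,0,0]],[[-1,0,0],[0,0,0]],[[0,0,0],[0,0,0]],[[0,0,0],[0,0,0]]]'

```text
time: 19.35
eef_pos: [0.4505, 0.0179, 0.1715]
tool_rot: [0.708, 0.707, -0.0, -0.0]
wrist_force: [0.2, 0.1, -0.4]
width: 0.401
gripper_force: 0.0
```

```bash
python3 - <<'E'
from h import *
np.set_printoptions(precision=4,suppress=True)
st=arm.read_state();print(st["wrist_force"],st["eef_pos"],st["width"])
S={}
for n in("wrist","top","scene"):
    s=arm.snapshot(n);S[n]=s
    print(n,"tcp",proj(s,st["eef_pos"]),"tcp+.03",proj(s,st["eef_pos"]+[0,0,.03]),"bar",proj(s,[.455,.0187,.105]))
    for t in("flap_bar","pointer_tip","pedal_pad"):
        for r in arm.pinpoint(s,t)[:2]: print(n,t,round(r["p"],2),np.array(r["at"])*[560,420],onz(s,r["at"],.064 if t=="pedal_pad" else .105))
ims=[cv2.cvtColor(np.ascontiguousarray(S[n]["image"]),cv2.COLOR_RGB2BGR) for n in("wrist","scene")]
cv2.imwrite("pics/u1.png",np.hstack([cv2.resize(ims[0],(400,300)),cv2.resize(ims[1][100:310,180:460],(400,300))]))
E
```

```text
[ 0.2124  0.1344 -0.4108] [0.4505 0.0179 0.1715] 0.40134949704665424
wrist tcp [[282.0773 244.5358]] tcp+.03 [[282.0029 265.6393]] bar [[287.4884 212.5487]]
wrist flap_bar 0.77 [286.272 211.092] [0.454 0.02  0.105]
wrist pointer_tip 0.2 [238.    333.312] [ 0.4074 -0.1048  0.105 ]
top tcp [[275.4262 266.8251]] tcp+.03 [[275.1471 265.9912]] bar [[275.5414 266.4158]]
top pointer_tip 0.74 [344.176 230.79 ] [ 0.5292 -0.1365  0.105 ]
top pedal_pad 0.58 [122.528 276.99 ] [0.4438 0.3721 0.064 ]
scene tcp [[268.0503 162.4701]] tcp+.03 [[267.3443 152.3191]] bar [[270.7171 184.4636]]
scene flap_bar 0.65 [272.776 185.808] [0.4617 0.0207 0.105 ]
scene pointer_tip 0.73 [221.872 194.082] [ 0.4237 -0.096   0.105 ]
scene pedal_pad 0.86 [327.6 128.1] [0.2941 0.2921 0.064 ]
scene pedal_pad 0.71 [189.224 352.884] [ 0.7364 -0.3107  0.064 ]
```

View pics/u1.png

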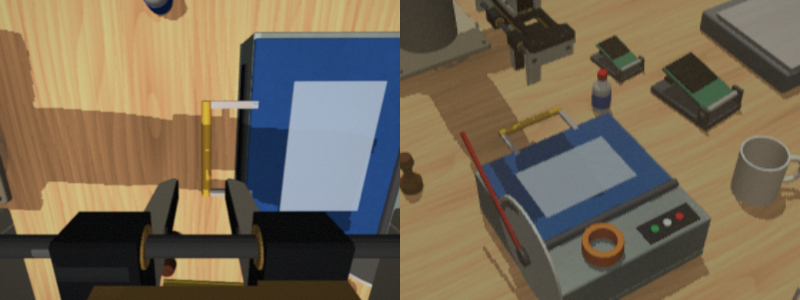

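The pedal is back up. The bar lies between the fingers at about (0.4545, 0.0187) and the path down is clear, so I descend over it.

Request:
apply_moves --commands '[[[0,0.2,0.8],[0,0,0]],[[0,0,0.8],[0,0,0]],[[0,0,0.6],[0,0,0]],[[0,0,0.6],[0,0,0]],[[0,0,0.6],[0,0,0]],[[0,0,0.6],[0,0,0]],[[0,0,0.5],[0,0,0]],[[0,0,0.5],[0,0,0]],[[0,0,0.4],[0,0,0]],[[0,0,0.4],[0,0,0]],[[0,0,0],[0,0,0]]]'

```text
time: 21.05
eef_pos: [0.4542, 0.0182, 0.0547]
tool_rot: [0.707, 0.707, -0.001, -0.001]
wrist_force: [-0.7, -0.4, -0.4]
width: 0.406
gripper_force: 0.0
```

Request:
apply_moves --commands '[[[0,0,0],[0,0,0]],[[0,0,0],[0,0,0]],[[0,0,0],[0,0,0]],[[0,0,0],[0,0,0]],[[0,0,0],[0,0,0]],[[0,0,0],[0,0,0]]]' --gripper 0 --squeeze 20

```text
time: 21.65
eef_pos: [0.4558, 0.0182, 0.0564]
tool_rot: [0.707, 0.707, 0.001, 0.001]
wrist_force: [4.4, 0.8, 0.5]
width: 0.119
gripper_force: 20.0
```

Gripped: the opening reads 11 mm. Now I get the pointer angle accurately.

```bash
cat > p.py <<'E'
from h import *
np.set_printoptions(precision=4,suppress=True)
H=np.array([.6905,-.122,.105])
st=arm.read_state();print(st["eef_pos"],st["width"])
tips=[]
for n in("scene","top"):
    s=arm.snapshot(n); hsv=cv2.cvtColor(np.ascontiguousarray(s["image"]),cv2.COLOR_RGB2HSV)
    red=cv2.inRange(hsv,(0,150,60),(6,255,255))|cv2.inRange(hsv,(174,150,60),(180,255,255))
    P=lambda th,r:H+np.outer(r,[-np.cos(th),0,np.sin(th)])
    r=np.linspace(.06,.195,40)
    m=np.zeros_like(red); q=proj(s,np.vstack([P(t,r) for t in np.linspace(.4,1,30)])).astype(int)
    cv2.fillConvexPoly(m,cv2.convexHull(q),1); m=cv2.dilate(m,np.ones((5,5)))*(red>0)
    v,u=np.nonzero(m); print(n,len(u))
    for a in ("fit",):
        d=np.array([ray(s,((x+.5)/560,(y+.5)/420))[1] for x,y in zip(u,v)]);o=np.array(s["position"])
        X=o+d*((H[1]-o[1])/d[:,1])[:,None]
        if n=="scene":
            k=np.polyfit(X[:,0],X[:,2],1);rad=np.hypot(H[0]-X[:,0],X[:,2]-H[2]);ang=np.arctan2(X[:,2]-.105,H[0]-X[:,0])
            print("line slope angle",np.arctan(-k[0]),"z at hinge",np.polyval(k,H[0]),"median ang",np.median(ang[rad>.1]),"rmax",rad.max())
    from scipy.optimize import minimize
    def cost(p):
        a=proj(s,P(p[0],[.05,.2])+[0,p[1],0]);t=(a[1]-a[0])/np.linalg.norm(a[1]-a[0]);c=np.c_[u+.5,v+.5]-a[0]
        return np.mean((c@[-t[1],t[0]])**2)
    print("line cost",[(round(t,2),round(cost([t,0]),2)) for t in np.arange(.4,.8,.04)])
    for z in arm.pinpoint(s,"pointer_tip")[:1]:
        tips.append(ray(s,z["at"])); print("tip px",np.array(z["at"])*[560,420],[(t,proj(s,P(t,[.2]))[0]) for t in(.45,.5,.55,.6,.65)])
if len(tips)>1:
    T=tri(tips);print(T,np.arctan2(T[2]-.105,H[0]-T[0]))
E
python3 p.py
```

```text
[0.4558 0.0182 0.0564] 0.11898038435266894
scene 181
line slope angle 0.4791400225195037 z at hinge 0.11414573998349004 median ang 0.5315506339218163 rmax 0.19747279574551313
line cost [(np.float64(0.4), np.float64(4.99)), (np.float64(0.44), np.float64(2.83)), (np.float64(0.48), np.float64(1.41)), (np.float64(0.52), np.float64(0.71)), (np.float64(0.56), np.float64(0.72)), (np.float64(0.6), np.float64(1.43)), (np.float64(0.64), np.float64(2.85)), (np.float64(0.68), np.float64(4.98)), (np.float64(0.72), np.float64(7.86)), (np.float64(0.76), np.float64(11.5))]
tip px [221.872 192.696] [(0.45, array([222.3879, 193.9519])), (0.5, array([222.7552, 192.2206])), (0.55, array([223.234, 190.666])), (0.6, array([223.8266, 189.297 ])), (0.65, array([224.5352, 188.1227]))]
top 128
line cost [(np.float64(0.4), np.float64(2.51)), (np.float64(0.44), np.float64(1.5)), (np.float64(0.48), np.float64(0.79)), (np.float64(0.52), np.float64(0.46)), (np.float64(0.56), np.float64(0.63)), (np.float64(0.6), np.float64(1.42)), (np.float64(0.64), np.float64(3.04)), (np.float64(0.68), np.float64(5.76)), (np.float64(0.72), np.float64(9.95)), (np.float64(0.76), np.float64(16.14))]
tip px [345.408 231.42 ] [(0.45, array([343.647 , 234.2641])), (0.5, array([344.1403, 231.4121])), (0.55, array([344.6125, 228.3042])), (0.6, array([345.0613, 224.9451])), (0.65, array([345.4845, 221.3407]))]
[ 0.515  -0.1243  0.2007] 0.4992211091671214
```

Four estimates put the pointer at 0.50–0.54 rad, so I aim for 0.52. The lift follows the arc of radius 235 mm.

Request:
apply_moves --commands '[[[0,0.01,-0.47],[0,0,0]],[[0,0.03,-0.47],[0,0,0]],[[0,0.05,-0.47],[0,0,0]],[[0,0.07,-0.46],[0,0,0]],[[0,0.08,-0.46],[0,0,0]],[[0,0.1,-0.46],[0,0,0]],[[0,0,0],[0,0,0]]]'

```text
time: 22.55
eef_pos: [0.4629, 0.0182, 0.1126]
tool_rot: [0.707, 0.707, 0.001, 0.001]
wrist_force: [7.5, -0.1, -5.5]
width: 0.119
gripper_force: 20.0
```

Request:
apply_moves --commands '[[[0,0.12,-0.45],[0,0,0]],[[0,0.14,-0.45],[0,0,0]],[[0,0.16,-0.44],[0,0,0]],[[0,0.18,-0.44],[0,0,0]],[[0,0.19,-0.43],[0,0,0]],[[0,0.21,-0.42],[0,0,0]],[[0,0.23,-0.41],[0,0,0]],[[0,0,0],[0,0,0]],[[0,0,0],[0,0,0]]]'

```text
time: 23.45
eef_pos: [0.4874, 0.0182, 0.1715]
tool_rot: [0.707, 0.707, 0.0, 0.0]
wrist_force: [13.3, 0.5, -11.2]
width: 0.121
gripper_force: 20.0
```

```bash
python3 - <<'E'
from h import *
np.set_printoptions(precision=4,suppress=True)
st=arm.read_state();print(st["eef_pos"],st["wrist_force"],st["width"]); e=st["eef_pos"]
print("th from dz",np.arcsin((e[2]-.0564)/.235),"from dx",np.arccos(1-(e[0]-.4558)/.235))
S={n:arm.snapshot(n) for n in("scene","top")}
rs=[]
for n,s in S.items():
    for r in arm.pinpoint(s,"flap_bar")[:1]: print(n,r["p"],np.array(r["at"])*[560,420]);rs.append(ray(s,r["at"]))
    hsv=cv2.cvtColor(np.ascontiguousarray(s["image"]),cv2.COLOR_RGB2HSV);yel=cv2.inRange(hsv,(20,120,80),(33,255,255))
    print(n,[(t,proj(s,[[.6905-.235*np.cos(t),.0187+y,.105+.235*np.sin(t)] for y in(-.059,.059)]).ravel()) for t in(.45,.52,.6)])
if len(rs)>1: T=tri(rs);print(T,np.arctan2(T[2]-.105,.6905-T[0]))
im=cv2.cvtColor(np.ascontiguousarray(S["scene"]["image"]),cv2.COLOR_RGB2BGR);im2=cv2.cvtColor(np.ascontiguousarray(S["top"]["image"]),cv2.COLOR_RGB2BGR)
cv2.imwrite("pics/v1.png",np.hstack([cv2.resize(im[130:310,200:380],(500,500),interpolation=2),cv2.resize(im2[150:280,220:350],(300,300)).__class__(cv2.copyMakeBorder(cv2.resize(im2[150:280,220:350],(300,300)),0,200,0,0,0).shape,np.uint8)*0+cv2.copyMakeBorder(cv2.resize(im2[150:280,220:350],(300,300)),0,200,0,0,0)] if 0 else [cv2.resize(im[130:310,200:380],(500,500),interpolation=2),cv2.copyMakeBorder(cv2.resize(im2[150:280,220:350],(300,300)),0,200,0,0,0)]))
E
```

```text
[0.4874 0.0182 0.1715] [ 13.3327   0.484  -11.2256] 0.1209471196741109
th from dz 0.5118385770414225 from dx 0.5244634649254761
scene 0.61 [274.904 153.09 ]
scene [(0.45, array([249.8378, 166.411 , 296.5436, 148.3043])), (0.52, array([250.8959, 163.2741, 298.278 , 145.0118])), (0.6, array([252.4393, 160.1461, 300.617 , 141.678 ]))]
top [(0.45, array([304.1686, 250.4134, 244.3842, 252.2537])), (0.52, array([304.3707, 245.7656, 243.6427, 247.6426])), (0.6, array([304.5647, 239.6771, 242.7916, 241.5965]))]
```

View pics/v1.png

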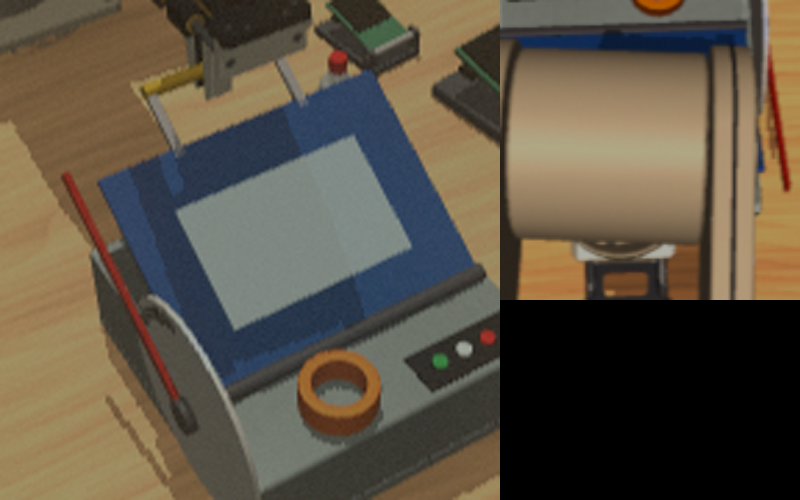

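```bash
python3 - <<'E'
from h import *
np.set_printoptions(precision=1,suppress=True)
s=arm.snapshot("scene")
def F(t,r,y,n=.003): return [.6905-r*np.cos(t)+n*np.sin(t),.0187+y,.105+r*np.sin(t)+n*np.cos(t)]
for t in(.44,.48,.52,.56,.6):
    q=proj(s,[F(t,.185,-.123),F(t,.185,.123),F(t,.235,-.059,0),F(t,.2,-.141,.005),F(t,.05,-.141,.0)])
    a=proj(s,[F(t,.185,-.123),F(t,.02,-.123)]);b=proj(s,[F(t,.2,-.141,0),F(t,.03,-.141,0)])
    an=lambda a:np.degrees(np.arctan2(*(a[1]-a[0])))
    print(t,"cornerR",q[0],"cornerL",q[1],"barR",q[2],"flap edge deg %.1f pointer deg %.1f"%(an(a),an(b)))
print("observed cornerR 236,195.9 cornerL 333.9,155.9 barR 252.2,162.4; flap edge 31.7, pointer 25.9")
E
python3 p.py | head -4
```

```text
0.44 cornerR [233.2 196.7] cornerL [331.  156.9] barR [249.7 166.9] flap edge deg 27.2 pointer deg 26.9
0.48 cornerR [233.6 195.5] cornerL [332.  155.5] barR [250.3 165. ] flap edge deg 26.6 pointer deg 26.4
0.52 cornerR [234.  194.3] cornerL [333.1 154.2] barR [250.9 163.3] flap edge deg 26.1 pointer deg 25.9
0.56 cornerR [234.5 193.3] cornerL [334.2 152.9] barR [251.6 161.6] flap edge deg 25.5 pointer deg 25.4
0.6 cornerR [235.  192.4] cornerL [335.4 151.8] barR [252.4 160.1] flap edge deg 24.9 pointer deg 24.9
observed cornerR 236,195.9 cornerL 333.9,155.9 barR 252.2,162.4; flap edge 31.7, pointer 25.9
[0.4872 0.0182 0.1712] 0.12027395719554546
scene 193
line slope angle 0.4721758749644553 z at hinge 0.11509347589851004 median ang 0.5335055525155246 rmax 0.19989481794237487
line cost [(np.float64(0.4), np.float64(4.97)), (np.float64(0.44), np.float64(2.85)), (np.float64(0.48), np.float64(1.45)), (np.float64(0.52), np.float64(0.76)), (np.float64(0.56), np.float64(0.77)), (np.float64(0.6), np.float64(1.47)), (np.float64(0.64), np.float64(2.86)), (np.float64(0.68), np.float64(4.96)), (np.float64(0.72), np.float64(7.78)), (np.float64(0.76), np.float64(11.36))]
```

Image residuals for the pointer tip and the flap corners match at the same angle, and the arm's own motion gives 0.51–0.52 rad. The hold is steady, so I'm handing it in.

```bash
python3 -c "
from bench import arm
s=arm.read_state();print(s['time'],s['eef_pos'],s['gripper_force']);print(arm.job_done())"
```

```text
23.9 [0.48718364 0.01819692 0.17116903] 19.998694360256195
the job is handed in; nothing more can be done
None
```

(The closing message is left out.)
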